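# Make up two lock orders in their trays

### The arm

A 7-joint arm with a two-finger parallel gripper is mounted at the origin on a cart in front of the work surface, level with it; the furniture and walls round the work are solid. World frame = base frame: x ahead of the robot, y to its left, z up, the work surface at z = 0. Lengths are in m, angles in degrees, forces in N, time in s.
With the tool pointing down it reaches from about 0.4 to 0.875 m from the base axis. Payload 19.3 kg.
Tool frame: the origin (TCP) lies midway between the tips of the shut fingers; the grasp point (between the pads) lies manip.pinch_z behind it (manip.pinch_z is the distance from the TCP to the grasp point, in m); z points along the fingers, y is the line along which they close (so a half turn about z gives the same grasp; the last joint's range is limited). The gripper opens to 85 mm and grips with 20 to 120 N. Pads are 22 mm wide; open, the fingers measure 114 mm over their backs; the gripper's body (76 mm by 85 mm) begins 54 mm behind the grasp point. The pads swing forward as they close: fully open they stand 13 mm farther back than shut.
Start: joints at [-70.543, 29.874, -2.08, 91.645, 1.215, 58.505, -6.463], TCP at [0.249, 0.573, 0.231] pointing down, gripper open.
Joint ranges: [-166.77, 166.77], [-17.47, 122.26], [-85.68, 81.53], [9.62, 139.38], [-72.42, 252.41], [9.2, 110.78], [-144.41, 144.41]. Speed limits (degrees/s): [108.29, 108.29, 136.94, 136.94, 172.46, 172.46, 172.46].

### API

Orientations are given as [roll, pitch, yaw] about the fixed x, y, z axes, in that order (R = Rz(yaw) Ry(pitch) Rx(roll)).
In Python, from station import manip, cams, nets gives the robot as it stands.
- The arm moves only by the tool move_arm, never from a script. Its argument "steps" is text: rows parted by semicolons, each of 4 numbers parted by spaces: the shift along the world's x, y, z each as a share of 20 cm, from -1 to 1, then the turn about the world's z as a share of pi/4 rad, from -1 to 1. A call has 1 to 12 rows; each row is the pose to reach, as a shift and turn from the pose commanded when the call began; what a row does not reach only later rows make up. A row lasts 1/8 s, in which the tool goes at most 62.5 mm and 10.7 degrees, less where a joint would pass 70% of its speed; a pose out of reach is approached as far as the arm can. A call with a number of a shift or a turn outside -1 to 1 is refused whole. A call with a gripper value outside its range is refused whole. "gripper" is the closure, from -1 (fully open) to 1 (shut), set as the call begins (left out, the last holds). The fingers move at their own pace and stop on an object; "grip_force" is the grip in N (left out, the last holds). Time passes only in rows, so rows that repeat a pose let the fingers close. It gives the time, the measured TCP pose, the force, the opening and the grip force at its end, in the units of the state.
- manip.state(): the state, without advancing time (a new reading comes with each control period).
- cams.snapshot(name): name is "scene" or "top" or "wrist"; returns the picture (384x512x3 uint8, red, green, blue); there is no depth.
- cams.calibration(name): a dict with "camera_matrix" (3x3 intrinsics, pixels), "xyz" and "rotation" of the camera in the world. Camera axes: x right, y down, z forward; pixel columns grow to the right and rows downward; lengths in m; the calibration is good to about 2 mm. A picture is of the moment at which its call begins: read the wrist's pose just before it. calibration takes no time and is no camera call; for the wrist camera it gives the pose at the moment of the call.
- manip.sign_off(): hands the job in; it is judged then, once.
Trained networks look in the newest picture that a camera, given by its name, has taken for a name from the list of things; names that differ only in an ending like _2 or _b are one class to them, and where a whole thing is asked for, a point or a joint stands for the part that bears it (a point fixed in the world has none). Each returns a list of dicts, best first, with "confidence" (0 to 1); they miss things now and then, are a little off and sometimes report something else, mostly with a low value. They report only what shows in the picture. A call takes as long as a camera call. They do not tell look-alikes from the thing itself.
- nets.spot_in(camera, target): "location" ([x, y, z] in m, in world coordinates, good to about 4 mm: the middle of the surface that is visible of it).
- nets.cut_out(camera, target): "mask" (384x512 bool, what is visible of it).
The state is a dict: "time": time; "joint_positions": joint angles; "joint_vel": joint speeds; "tau": joint torques, N m; "tool_pos": TCP position; "tcp_rot": TCP orientation; "ft_force": force on the tool from outside, world axes, zero at the start; "moment": the same for the moment, N m; "width": finger opening in m; "gripper_force": force on a finger pad.
Only numpy, scipy, OpenCV 4.12 (cv2) and the standard library are available. Lean on these libraries where they do the work, as an engineer would, in place of code of your own. Each camera call takes 0.05 s, during which the arm holds its last target. There are 200 camera calls.

### The job

Make up the two orders in their trays. In the middle of the yellow tray put the carton with the blue lid, the tan carton centrally on it, and the brass padlock lying flat on top, its solid body centred on the tan carton; in the middle of the green tray lay the long white carton flat and stand the orange pin vial upright on the centre of that. Never tip the vial over, and leave the grey padlock and the small white carton where they are.

Things in the scene. Friction and masses are not known exactly. Their poses are not given: they have to be found in the camera images.
- long_carton_center (a point): long low white carton with a sticker on its face, closed, solid, 60 mm along its x, 98 mm along its y, 35 mm high, about 0.15 kg; the point is its centre, 17.5 mm above its underside; z up. Starts flat on the worktop; can be gripped across its 60 mm width
- tan_carton_center (a point): flat tan (beige) carton, closed, solid, 50 mm along its x, 53 mm along its y, 29 mm high, about 0.2 kg; the point is its centre, 14.5 mm above its underside; z up. Starts flat on the worktop
- brass_padlock_center (a point): locked padlock with a brass (gold) coloured body, lying flat, 72 x 47 x 20 mm in all, about 0.18 kg. The solid body is 40 mm along x, 48 mm along y, 20 mm thick; the shackle, 8 mm thick and half-way up, stands out 32 mm from the body at its +x side. The point is the centre of the solid body, 10 mm above its underside; z up. Can be gripped across the body along y
- blue_carton_center (a point): carton with a dark blue lid and white lower half, closed, solid, 76 mm along its x, 60 mm along its y, 60 mm high, about 0.24 kg; the point is its centre, 30 mm above its underside; z up. Can be gripped across y
- vial_center (a point): orange pin vial with a white ribbed cap that is fixed to it, upright and round, 40 mm in diameter, 70 mm high; the point is on its axis, 35 mm above its underside; z up along the axis
- green_tray_floor (a point): green painted shallow tray fixed to the worktop, 110 mm along its x, 150 mm along its y, with a plain level floor and an upright lip 4 mm wide all round whose top is 15 mm above the worktop (6 mm above the floor); the point is the centre of the upper side of the floor, 9 mm above the worktop; z up
- yellow_tray_floor (a point): yellow painted shallow tray fixed to the worktop, 110 mm along its x, 150 mm along its y, with a plain level floor and an upright lip 4 mm wide all round whose top is 15 mm above the worktop (6 mm above the floor); the point is the centre of the upper side of the floor, 9 mm above the worktop; z up
- grey_padlock_center (a point): bystander: grey padlock lying flat, 58 x 38 x 16 mm; the point is the middle of its outline, 8 mm up. Leave it alone
- small_carton_center (a point): bystander: small, nearly cubic white carton with a black closing tab, 45 x 48 x 48 mm; the point is its centre, 24 mm up. Leave it alone
There are look-alikes about, which are no part of the job. What is shaped like the part that bears tan_carton_center but purple is not meant.

How it is judged (in metres and radians):
At the end, for the whole second after the job is handed in: Yellow tray: blue-lidded carton, tan carton on it, brass padlock flat on top. Green tray: long carton, vial upright on it. Each centre (padlock: its solid body's) within 15 mm of the one below or tray centre, height within 4 mm, level to 0.08 rad, resting on it, still (horizontal distance between blue_carton_center and yellow_tray_floor below 0.015 m and height (world z) of blue_carton_center between 0.035 and 0.043 m and angle between each of blue_carton_center, tan_carton_center, brass_padlock_center, long_carton_center, vial_center's own z axis and vertical below 0.08 rad and contact force between blue_carton and yellow_tray above 0.05 N and linear speed of each of blue_carton, tan_carton, brass_padlock, long_carton, vial below 0.02 m/s and horizontal distance between tan_carton_center and blue_carton_center below 0.015 m and height (world z) of tan_carton_center between 0.0795 and 0.0875 m and contact force between tan_carton and blue_carton above 0.05 N and horizontal distance between brass_padlock_center and tan_carton_center below 0.015 m and height (world z) of brass_padlock_center between 0.104 and 0.112 m and contact force between brass_padlock and tan_carton above 0.05 N and horizontal distance between long_carton_center and green_tray_floor below 0.015 m and height (world z) of long_carton_center between 0.0225 and 0.0305 m and contact force between long_carton and green_tray above 0.05 N and horizontal distance between vial_center and long_carton_center below 0.015 m and height (world z) of vial_center between 0.075 and 0.083 m and contact force between vial and long_carton above 0.05 N); the robot touches nothing.
It fails at once if the vial is tipped over (angle between vial_center's own z axis and vertical above 0.8 rad).
It fails at once if the grey padlock is disturbed (moved more than 15 mm) (distance of grey_padlock_center from where it was at the start of the episode above 0.015 m).
It fails at once if the small white carton is disturbed (moved more than 15 mm) (distance of small_carton_center from where it was at the start of the episode above 0.015 m).
It also fails if it takes over 112 s, if anything falls off the work surface, if the arm or the gripper's body presses on something with over 40 N, if the wrist force passes 120 N, or if a joint passes its speed limit or range.

## Working session

There is one attempt and no reset: what is moved stays moved. The work goes in short steps, Python scripts to look and compute and a tool call to move; the robot and the scene stay as the last step left them, time stands still between calls to the robot, and variables do not carry over. Pictures are saved under pics/ and viewed, at most 18 in all, crops included, and the job is handed in when it is done.

Besides the shell and the picture viewer there is one more tool, called after ">>>" by a JSON object that holds its "fn" and its "kwargs". move_arm: Moves the arm, as the interface text tells. Shift numbers are shares of 20 cm and turn numbers shares of pi/4 rad, none past 1 either way. Its arguments: {"type":"object","properties":{"steps":{"type":"string"},"gripper":{"type":"number"},"grip_force":{"type":"number"}},"required":["steps"]}

```bash
ls; mkdir -p pics; python3 - <<'E'
from station import manip,cams,nets
import cv2,numpy as np
s=manip.state();print(s, manip.pinch_z)
for n in ["scene","top"]:
    im=cams.snapshot(n);cv2.imwrite(f"pics/{n}0.png",cv2.resize(im[:,:,::-1],(800,600)) if n=="top" else im[:,:,::-1])
    c=cams.calibration(n);print(n,np.round(c["xyz"],3).tolist(),np.round(c["rotation"],3).tolist(),np.round(c["camera_matrix"],1).tolist())
for t in "long_carton tan_carton brass_padlock blue_carton vial green_tray yellow_tray grey_padlock small_carton".split():
    t2=t+("_floor" if "tray" in t else "_center")
    for r in nets.spot_in("top",t2): print(t,np.round(r["location"],4),round(r["confidence"],2))
E
```

```text
pics
{'time': 0.0, 'joint_positions': array([-70.54284113,  29.90958272,  -2.08103678,  91.67103382,
         1.21599058,  58.50507412,  -6.46300408]), 'joint_vel': array([-0.00339024, -0.06259125, -0.03244181, -0.09039896, -0.04363537,
        0.1245352 ,  0.10446899]), 'tau': array([ 9.47371154e-04, -9.27105546e+01,  1.98056057e+00, -3.69915068e+01,
        1.78588094e-02,  8.34755745e-03,  2.63711075e-05]), 'tool_pos': array([0.24892673, 0.5729435 , 0.23073835]), 'tcp_rot': array([-1.79936665e+02,  5.79594031e-03,  1.56520390e+02]), 'ft_force': array([0.44642105, 0.44504652, 0.47078904]), 'moment': array([ 0.01512733, -0.00144965,  0.04958041]), 'gripper_force': 0.0, 'width': 0.08528547869516355} 0.0187
scene [-0.472, 0.928, 0.897] [-123.851, 0.986, -129.128] [[448.1, 0.0, 252.8], [0.0, 448.1, 199.3], [0.0, 0.0, 1.0]]
top [0.323, 0.138, 1.069] [-169.968, -0.035, -88.752] [[388.3, 0.0, 260.5], [0.0, 388.3, 199.5], [0.0, 0.0, 1.0]]
long_carton [0.4486 0.0343 0.0374] 0.96
long_carton [0.5797 0.262  0.0105] 0.67
tan_carton [0.44   0.2684 0.0295] 0.86
tan_carton [0.571  0.4141 0.0285] 0.85
brass_padlock [0.4335 0.4028 0.0196] 0.52
blue_carton [ 0.4424 -0.096   0.0625] 0.97
vial [0.4501 0.1544 0.0713] 0.52
green_tray [ 0.5734 -0.0201  0.0124] 0.64
yellow_tray [0.5809 0.2655 0.0115] 0.89
grey_padlock [0.424  0.5231 0.0175] 0.76
small_carton [ 0.4451 -0.2265  0.0509] 0.56
```

View pics/top0.png

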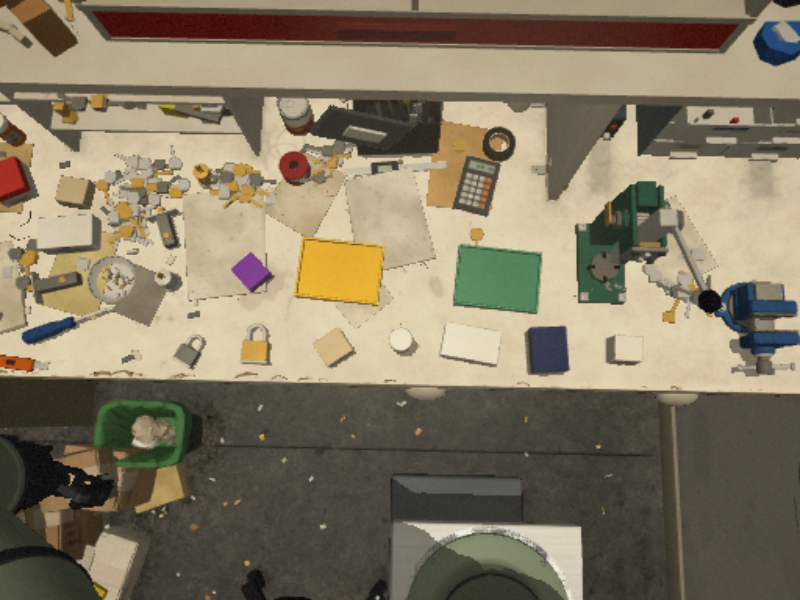

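View pics/scene0.png

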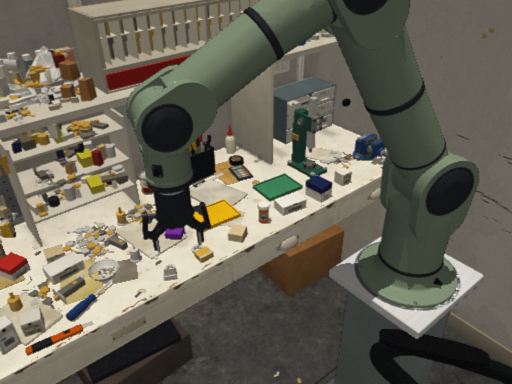

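Candidates in the top view (800x600 px):
- **Tan carton:** (333,347); the purple look-alike is at (251,271).
- **Brass padlock:** (255,345); the grey one is at (188,350).
- **Vial:** (401,340); a small cup is at (166,278).
- **Long white carton:** (471,344); another white box is at (65,232).
- **Blue-lidded carton:** (548,350). The small white carton is at (627,348).

Next I'll measure the orientations and check with one close crop.

```bash
cat > h.py <<'E'
from station import manip,cams,nets
import cv2,numpy as np
from scipy.spatial.transform import Rotation as Ro
def to_plane(n,px,z):
    c=cams.calibration(n);R=np.array(c["rotation"])
    R=R if R.shape==(3,3) else Ro.from_euler("xyz",R,degrees=True).as_matrix()
    K=np.array(c["camera_matrix"]);px=np.asarray(px,float).reshape(-1,2)
    d=(R@np.linalg.inv(K)@np.c_[px,np.ones(len(px))].T).T
    o=np.array(c["xyz"]);return (o+d*((z-o[2])/d[:,2:]))[:,:2]
def rect(n,mask,z):
    k=max(cv2.findContours(mask.astype(np.uint8),0,1)[0],key=cv2.contourArea)
    w=to_plane(n,k.reshape(-1,2),z)
    (c,s,a)=cv2.minAreaRect((w*1000).astype(np.float32));return np.round(c,1),np.round(s,1),round(a,1)
E
python3 - <<'E'
from h import *
im=cams.snapshot("top");cv2.imwrite("pics/crop.png",cv2.resize(im[195:245,100:420,::-1],(800,125),interpolation=cv2.INTER_CUBIC))
for t,z in [("long_carton_center",.035),("tan_carton_center",.029),("brass_padlock_center",.02),("blue_carton_center",.06),("vial_center",.07),("green_tray_floor",.015),("yellow_tray_floor",.015)]:
    for r in nets.cut_out("top",t):
        m=np.array(r["mask"]);ys,xs=np.nonzero(m);print(t,round(r["confidence"],2),"px",xs.mean().round(),ys.mean().round(),m.sum(),rect("top",m,z))
E
```

```text
long_carton_center 0.9 px 300.0 220.0 843 (array([451.9,  32. ]), array([98.8, 64.4]), 80.8)
tan_carton_center 0.76 px 213.0 222.0 350 (array([441.8, 267.1]), array([50.7, 51. ]), 35.3)
tan_carton_center 0.72 px 160.0 174.0 366 (array([573.1, 418.5]), array([61.1, 48.2]), 46.6)
tan_carton_center 0.54 px 399.0 224.0 420 (array([ 449.2, -234.6]), array([62., 50.]), 88.0)
brass_padlock_center 0.56 px 163.0 221.0 379 (array([447.9, 402.9]), array([68.4, 51.1]), 1.3)
blue_carton_center 0.8 px 350.0 224.0 820 (array([442. , -93.7]), array([78.7, 72.3]), 1.3)
vial_center 0.67 px 256.0 217.0 182 (array([453.7, 151. ]), array([36.8, 38.3]), 57.3)
green_tray_floor 0.65 px 318.0 178.0 2136 (array([573.4, -17.4]), array([151.9, 115.2]), 84.4)
yellow_tray_floor 0.96 px 217.0 173.0 2108 (array([581.2, 263.5]), array([151.4, 114.3]), 84.7)
```

View pics/crop.png

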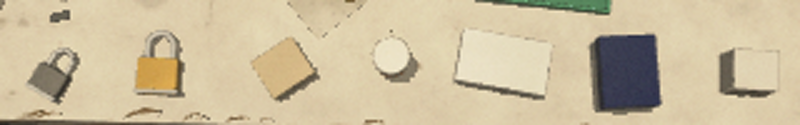

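The crop shows brass padlock at (157,65) with its shackle toward +x, tan at (285,68), vial at (392,57), long carton at (503,62), blue lid at (627,72) and the bystanders at both ends. The choices match the descriptions. I'll start with the blue carton.

>>> {"fn": "move_arm", "kwargs": {"steps": "0.97 -0.6 0 0.52;0.97 -1 0 0.52;0.97 -1 0 0.52;0.97 -1 0 0.52;0.97 -1 0 0.52", "gripper": -1, "grip_force": 40}}

```text
time: 1.58
tool_pos: [0.4453, 0.3701, 0.2315]
tcp_rot: [-180.0, 0.0, 179.7]
ft_force: [-0.6, 1.4, 0.3]
width: 0.0857
gripper_force: 0.0
```

>>> {"fn": "move_arm", "kwargs": {"steps": "0 -1 0 0;0 -1 0 0;0 -1 0 0;0 -1 0 0"}}

```text
time: 2.08
tool_pos: [0.4431, 0.1694, 0.2317]
tcp_rot: [-180.0, 0.0, 179.7]
ft_force: [0.6, 0.9, 0.5]
width: 0.0858
gripper_force: 0.0
```

>>> {"fn": "move_arm", "kwargs": {"steps": "0 -1 0 0;0 -1 0 0;0 -1 0 0;0 -1 0 0"}}

```text
time: 2.58
tool_pos: [0.4429, -0.03, 0.2315]
tcp_rot: [-180.0, 0.0, 179.7]
ft_force: [-0.3, 1.0, -0.3]
width: 0.0852
gripper_force: 0.0
```

>>> {"fn": "move_arm", "kwargs": {"steps": "0 -0.35 -0.2 0;0 -0.35 -0.2 0;0 -0.35 -0.2 0;0 -0.35 -0.2 0"}}

```text
time: 3.08
tool_pos: [0.4435, -0.0955, 0.1916]
tcp_rot: [180.0, 0.0, -180.0]
ft_force: [0.2, -0.2, -1.4]
width: 0.0853
gripper_force: 0.0
```

```bash
cat > look.py <<'E'
from h import *
import sys
s=manip.state();print(s["time"],s["tool_pos"].round(4),s["tcp_rot"].round(1),s["joint_positions"].round(0))
im=cams.snapshot("wrist");cv2.imwrite(f"pics/{sys.argv[1]}.png",im[:,:,::-1])
for a in sys.argv[2:]:
    t,z=a.split("=")
    for r in nets.cut_out("wrist",t)[:2]: print(t,round(r["confidence"],2),rect("wrist",np.array(r["mask"]),float(z)))
    for r in nets.spot_in("wrist",t)[:2]: print(t,round(r["confidence"],2),np.round(r["location"],4))
E
python3 look.py w1 blue_carton_center=.06
```

```text
3.075 [ 0.4435 -0.0955  0.1916] [ 180.    0. -180.] [  1.  18.   5. 119.  -2.  43.  97.]
blue_carton_center 0.6 (array([439. , -94.9]), array([84.3, 61.6]), 3.7)
blue_carton_center 0.76 [ 0.4374 -0.1008  0.0613]
```

View pics/w1.png

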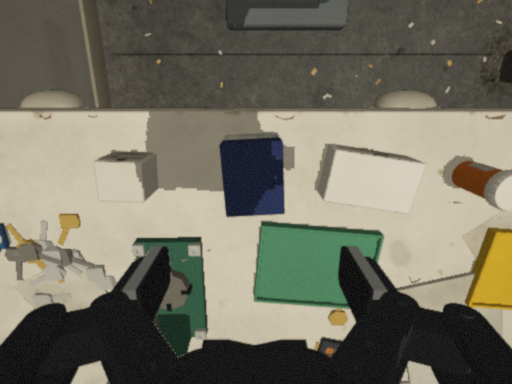

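Wrist view: blue lid centred at about (252,177), turned a few degrees. It sits between the small carton (126,176) and the long carton (372,180), with room for the fingers. Descending to grip.

>>> {"fn": "move_arm", "kwargs": {"steps": "-0.015 0 0 0.08;-0.015 0 -0.3 0.08;-0.015 0 -0.6 0.08;-0.015 0 -0.86 0.08;-0.015 0 -0.86 0.08"}}

```text
time: 3.85
tool_pos: [0.4381, -0.096, 0.017]
tcp_rot: [179.9, -0.3, -176.4]
ft_force: [0.1, -0.1, 0.2]
width: 0.0853
gripper_force: 0.0
```

>>> {"fn": "move_arm", "kwargs": {"steps": "0 0 0 0;0 0 0 0;0 0 0 0;0 0 0 0;0 0 0 0;0 0 0 0", "gripper": 1}}

```text
time: 4.6
tool_pos: [0.4414, -0.0969, 0.0217]
tcp_rot: [-180.0, 0.2, -176.5]
ft_force: [-1.9, 0.6, 8.6]
width: 0.0594
gripper_force: 43.5
```

>>> {"fn": "move_arm", "kwargs": {"steps": "0 0 0.3 0;0 0.1 0.6 0;0.2 0.3 0.65 0;0.4 0.6 0.65 0;0.6 0.9 0.65 0;0.7 1 0.65 0"}}

```text
time: 5.35
tool_pos: [0.5812, 0.1063, 0.1519]
tcp_rot: [179.9, 0.2, -176.4]
ft_force: [1.2, 0.1, -2.6]
width: 0.0593
gripper_force: 46.2
```

>>> {"fn": "move_arm", "kwargs": {"steps": "0 0.3 0 0;0 0.6 0 0;0 0.8 0 0;0 0.8 0 0;0 0.8 0 0"}}

```text
time: 5.98
tool_pos: [0.5803, 0.2627, 0.151]
tcp_rot: [180.0, 0.1, -176.5]
ft_force: [-0.2, -0.3, -2.8]
width: 0.0593
gripper_force: 46.1
```

```bash
python3 look.py w2 yellow_tray_floor=.015; python3 - <<'E'
from h import *
cams.snapshot("top")
for t,z in [("blue_carton_center",.18),("yellow_tray_floor",.015),("vial_center",.07),("tan_carton_center",.029)]:
    for r in nets.spot_in("top",t)[:2]: print(t,round(r["confidence"],2),np.round(r["location"],4))
E
```

```text
5.975 [0.5803 0.2627 0.151 ] [ 1.800e+02  1.000e-01 -1.765e+02] [-32.  36.   4.  94.  -3.  50.  66.]
yellow_tray_floor 0.76 (array([574.8, 267.8]), array([149.5,  99.4]), 85.1)
yellow_tray_floor 0.83 [0.5535 0.2619 0.0087]
tan_carton_center 0.91 [0.5696 0.4163 0.0271]
tan_carton_center 0.3 [0.4243 0.5224 0.0154]
```

View pics/w2.png

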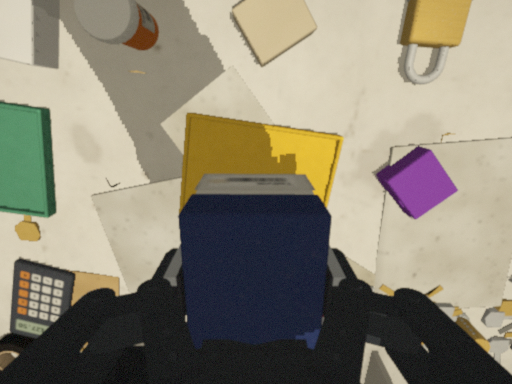

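The blue carton is held level, at (255,270), and lined up over the yellow tray (262,170). Lowering it.

>>> {"fn": "move_arm", "kwargs": {"steps": "0 0.01 -0.25 0;0 0.01 -0.45 0;0 0.01 -0.57 0;0 0.01 -0.605 0;0 0.01 -0.605 0;0 0.01 -0.605 0"}}

```text
time: 7.12
tool_pos: [0.5797, 0.2647, 0.0292]
tcp_rot: [-180.0, -0.1, -176.5]
ft_force: [-8.9, -3.1, 16.2]
width: 0.0596
gripper_force: 51.0
```

>>> {"fn": "move_arm", "kwargs": {"steps": "0 0 0 0;0 0 0 0;0 0 0 0;0 0 0.3 0;0 0 0.6 0;0 0 0.75 0;0 0 0.75 0", "gripper": -1}}

```text
time: 8.0
tool_pos: [0.5811, 0.2658, 0.1808]
tcp_rot: [179.9, 0.2, -176.5]
ft_force: [-0.2, -0.1, -1.1]
width: 0.0853
gripper_force: 0.0
```

```bash
python3 look.py w3 blue_carton_center=.069 tan_carton_center=.029
```

```text
8.0 [0.5811 0.2658 0.1808] [ 179.9    0.2 -176.5] [-33.  34.   4.  93.  -3.  53.  66.]
blue_carton_center 0.56 (array([573.6, 266. ]), array([80.9, 59.1]), 3.4)
blue_carton_center 0.85 [0.5745 0.263  0.07  ]
tan_carton_center 0.81 (array([441. , 270.5]), array([52.1, 54.3]), 34.7)
tan_carton_center 0.79 (array([567.2, 415.2]), array([63.1, 51.5]), 44.2)
tan_carton_center 0.72 [0.4473 0.5044 0.0131]
tan_carton_center 0.65 [0.5711 0.4219 0.0277]
```

>>> {"fn": "move_arm", "kwargs": {"steps": "-0.3 0.02 0 0.23;-0.6 0.02 0 0.46;-0.7 0.02 0 0.7;-0.7 0.02 -0.2 0.7;-0.7 0.02 -0.5 0.7;-0.7 0.02 -0.5 0.7;-0.7 0.02 -0.5 0.7"}}

```text
time: 9.12
tool_pos: [0.4405, 0.2695, 0.0796]
tcp_rot: [-180.0, 0.0, -145.0]
ft_force: [0.6, 0.2, 0.4]
width: 0.0853
gripper_force: 0.0
```

```bash
python3 look.py w4 tan_carton_center=.029
```

```text
9.125 [0.4405 0.2695 0.0796] [-180.    0. -145.] [-35.  33.  -4. 115.   4.  32.  83.]
tan_carton_center 0.75 (array([438.8, 270.5]), array([56.9, 54. ]), 36.0)
tan_carton_center 0.65 (array([417.5, 395.7]), array([58.5, 22.3]), 81.2)
tan_carton_center 0.9 [0.4351 0.2711 0.0292]
```

View pics/w4.png

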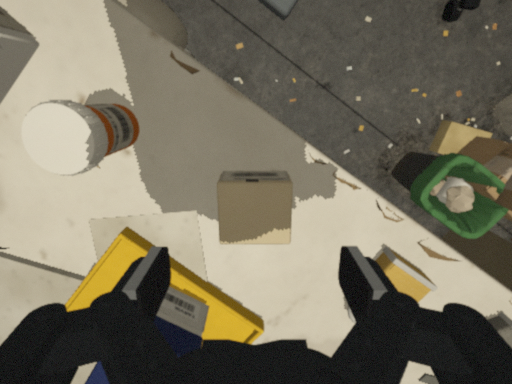

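The tan carton is at (255,210), square to the fingers and centred between them. Descending to grip.

>>> {"fn": "move_arm", "kwargs": {"steps": "-0.01 0.005 -0.25 0;-0.01 0.005 -0.36 0;-0.01 0.005 -0.385 0;-0.01 0.005 -0.385 0;-0.01 0.005 -0.385 0"}}

```text
time: 9.9
tool_pos: [0.4387, 0.2706, 0.0026]
tcp_rot: [-180.0, 0.1, -145.0]
ft_force: [0.4, -0.1, -0.2]
width: 0.0854
gripper_force: 0.0
```

>>> {"fn": "move_arm", "kwargs": {"steps": "0 0 0 0;0 0 0 0;0 0 0 0;0 0 0 0;0 0 0 0;0 0 0 0", "gripper": 1}}

```text
time: 10.65
tool_pos: [0.4383, 0.2703, 0.0019]
tcp_rot: [-180.0, 0.0, -145.0]
ft_force: [-2.2, -1.1, 11.7]
width: 0.0527
gripper_force: 40.7
```

>>> {"fn": "move_arm", "kwargs": {"steps": "0 0 0.3 0;0 0 0.6 0;0 0 0.8 0;0 0 0.8 0"}}

```text
time: 11.15
tool_pos: [0.4391, 0.2709, 0.164]
tcp_rot: [180.0, 0.3, -145.0]
ft_force: [0.9, 0.2, -3.7]
width: 0.0524
gripper_force: 45.1
```

>>> {"fn": "move_arm", "kwargs": {"steps": "0.25 -0.03 0 -0.23;0.5 -0.03 0 -0.46;0.69 -0.03 0 -0.7;0.69 -0.03 0 -0.7;0.69 -0.03 0 -0.7"}}

```text
time: 11.78
tool_pos: [0.5749, 0.2641, 0.1599]
tcp_rot: [-179.9, -0.1, -176.4]
ft_force: [-0.8, 0.5, -2.2]
width: 0.0522
gripper_force: 45.0
```

```bash
python3 look.py w5 blue_carton_center=.069 brass_padlock_center=.02
```

```text
11.775 [0.5749 0.2641 0.1599] [-1.799e+02 -1.000e-01 -1.764e+02] [-33.  35.   4.  94.  -3.  51.  66.]
blue_carton_center 0.86 (array([561.5, 266.6]), array([55.2, 60.7]), 3.6)
blue_carton_center 0.7 (array([455.5, 164.2]), array([56.1, 36.1]), 85.4)
blue_carton_center 0.82 [0.5637 0.2613 0.0677]
brass_padlock_center 0.82 (array([447.1, 407.2]), array([55.5, 72.3]), 89.3)
brass_padlock_center 0.88 [0.4393 0.4054 0.0186]
```

View pics/w5.png

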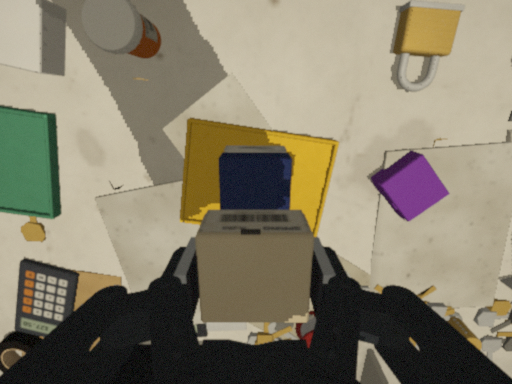

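Tan carton held at (253,265), lined up over the blue lid (255,180). Lowering.

>>> {"fn": "move_arm", "kwargs": {"steps": "0 0 -0.2 0;0 0 -0.35 0;0 0 -0.42 0;0 0 -0.445 0;0 0 -0.445 0;0 0 -0.445 0"}}

```text
time: 12.78
tool_pos: [0.5765, 0.2645, 0.0733]
tcp_rot: [180.0, 0.1, -176.5]
ft_force: [-0.6, 0.9, -2.6]
width: 0.0525
gripper_force: 44.9
```

>>> {"fn": "move_arm", "kwargs": {"steps": "0 0 -0.008 0;0 0 -0.012 0;0 0 -0.012 0"}}

```text
time: 13.15
tool_pos: [0.5763, 0.2644, 0.071]
tcp_rot: [180.0, 0.0, -176.5]
ft_force: [-4.8, -1.8, 12.1]
width: 0.0525
gripper_force: 46.7
```

>>> {"fn": "move_arm", "kwargs": {"steps": "0 0 0 0;0 0 0 0;0 0 0 0;0 0 0.3 0;0 0 0.5 0;0 0 0.6 0;0 0 0.6 0", "gripper": -1}}

```text
time: 14.02
tool_pos: [0.5767, 0.2645, 0.1914]
tcp_rot: [179.9, 0.1, -176.5]
ft_force: [0.1, -0.2, -0.3]
width: 0.0857
gripper_force: 0.0
```

```bash
python3 look.py w6 tan_carton_center=.098 blue_carton_center=.069 brass_padlock_center=.02
```

```text
14.025 [0.5767 0.2645 0.1914] [ 1.799e+02  1.000e-01 -1.765e+02] [-33.  33.   4.  93.  -3.  54.  66.]
tan_carton_center 0.66 (array([573.1, 265.9]), array([54. , 52.2]), 3.5)
tan_carton_center 0.81 [0.5726 0.2652 0.0979]
tan_carton_center 0.65 [0.572  0.419  0.0295]
blue_carton_center 0.56 (array([545. , 264.5]), array([26.9, 59. ]), 1.6)
blue_carton_center 0.72 [0.5481 0.2622 0.0707]
brass_padlock_center 0.75 (array([445.9, 404.3]), array([53.6, 71.2]), 89.0)
brass_padlock_center 0.7 (array([448.5, 143.3]), array([63.2, 46.7]), 47.4)
brass_padlock_center 0.91 [0.4405 0.4057 0.0167]
```

>>> {"fn": "move_arm", "kwargs": {"steps": "-0.3 0.2 0 -0.08;-0.5 0.5 0 -0.08;-0.72 0.7 0 -0.08;-0.72 0.7 -0.3 -0.08;-0.72 0.7 -0.5 -0.08;-0.72 0.7 -0.5 -0.08;-0.72 0.7 -0.5 -0.08"}}

```text
time: 15.25
tool_pos: [0.4329, 0.4044, 0.0913]
tcp_rot: [180.0, 0.1, 179.9]
ft_force: [0.4, 0.1, 0.8]
width: 0.0854
gripper_force: 0.0
```

```bash
python3 look.py w7 brass_padlock_center=.02
```

```text
15.25 [0.4329 0.4044 0.0913] [1.800e+02 1.000e-01 1.799e+02] [-51.  37.   3. 103.  -3.  40.  44.]
brass_padlock_center 0.81 (array([442.4, 410.4]), array([45.8, 70.7]), 89.8)
brass_padlock_center 0.56 (array([430.2, 519.5]), array([43.5, 54.6]), 61.1)
brass_padlock_center 0.87 [0.4385 0.406  0.0188]
```

View pics/w7.png

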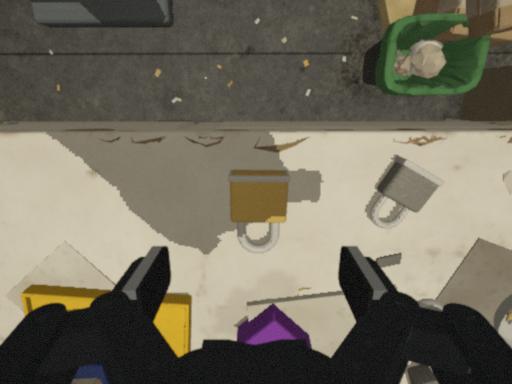

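```bash
python3 -c "
from h import *
print(to_plane('wrist',[(230,181),(288,181),(230,221),(287,221),(258,252)],.02).round(4))"
```

```text
[[0.4154 0.3884]
 [0.4155 0.4326]
 [0.4486 0.3875]
 [0.4487 0.4329]
 [0.4766 0.4098]]
```

The padlock body is at (258,200), shackle toward +x, fingers on either side. The grey padlock at (405,190) is clear of the right finger. Descending.

>>> {"fn": "move_arm", "kwargs": {"steps": "-0.015 0.015 -0.2 0;-0.015 0.015 -0.38 0;-0.015 0.015 -0.44 0;-0.015 0.015 -0.45 0;-0.015 0.015 -0.45 0"}}

```text
time: 16.02
tool_pos: [0.4297, 0.4077, 0.0012]
tcp_rot: [179.9, 0.1, 179.9]
ft_force: [1.2, 0.1, 0.1]
width: 0.0856
gripper_force: 0.0
```

>>> {"fn": "move_arm", "kwargs": {"steps": "0 0 0 0;0 0 0 0;0 0 0 0;0 0 0 0;0 0 0 0;0 0 0 0", "gripper": 1, "grip_force": 45}}

```text
time: 16.77
tool_pos: [0.4293, 0.4075, 0.0007]
tcp_rot: [180.0, 0.0, 179.9]
ft_force: [-2.6, -2.1, 10.6]
width: 0.046
gripper_force: 45.9
```

>>> {"fn": "move_arm", "kwargs": {"steps": "0 0 0.3 0;0 0 0.6 0;0 0 0.9 0;0 0 0.9 0;0 0 0.9 0"}}

```text
time: 17.4
tool_pos: [0.4287, 0.407, 0.1797]
tcp_rot: [-180.0, -0.0, 179.9]
ft_force: [-0.7, -0.2, -1.4]
width: 0.0459
gripper_force: 48.0
```

```bash
python3 look.py w8 brass_padlock_center=.18
```

```text
17.4 [0.4287 0.407  0.1797] [-180.    -0.   179.9] [-52.  30.   4. 100.  -3.  50.  43.]
brass_padlock_center 0.77 [0.4311 0.4064 0.1962]
```

View pics/w8.png

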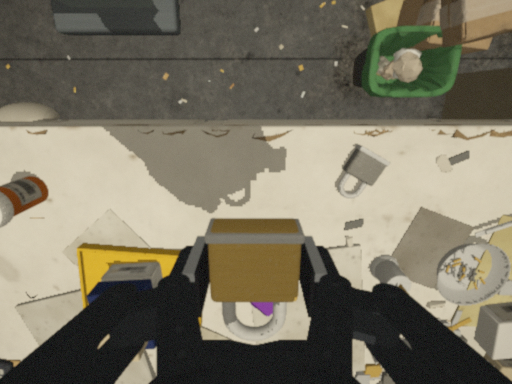

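Padlock held level, with its body at (255,268).

```bash
python3 -c "
from h import *
print(to_plane('wrist',[(208,240),(302,240),(212,300),(298,300)],.199).round(4))"
```

```text
[[0.413  0.3872]
 [0.413  0.431 ]
 [0.4464 0.3876]
 [0.4464 0.4306]]
```

>>> {"fn": "move_arm", "kwargs": {"steps": "0.2 -0.2 0 0;0.45 -0.45 0 0;0.65 -0.65 0 0;0.73 -0.71 0 0;0.73 -0.71 -0.2 0;0.73 -0.71 -0.3 0;0.73 -0.71 -0.37 0;0.73 -0.71 -0.39 0;0.73 -0.71 -0.39 0;0.73 -0.71 -0.39 0"}}

```text
time: 18.8
tool_pos: [0.5754, 0.2655, 0.1027]
tcp_rot: [180.0, 0.1, 179.9]
ft_force: [0.2, 0.1, -2.1]
width: 0.0459
gripper_force: 47.8
```

```bash
python3 look.py w9 tan_carton_center=.098
```

```text
18.8 [0.5754 0.2655 0.1027] [1.800e+02 1.000e-01 1.799e+02] [-33.  39.   4.  96.  -4.  44.  63.]
tan_carton_center 0.97 (array([553.2, 264.7]), array([19.1, 52. ]), 7.5)
tan_carton_center 0.6 (array([545.6, 369.3]), array([46.1, 36.5]), 43.7)
tan_carton_center 0.93 [0.5675 0.419  0.0293]
tan_carton_center 0.89 [0.5546 0.2663 0.0963]
```

View pics/w9.png

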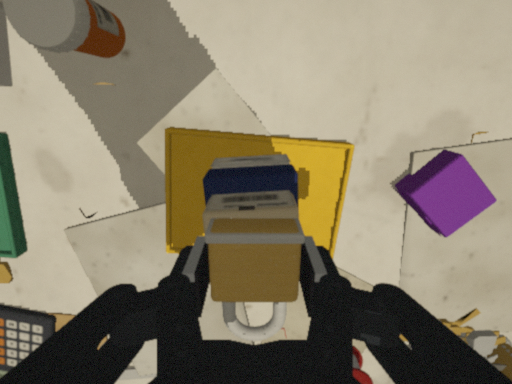

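The padlock (255,270) sits just above the tan carton (253,210) and lines up with it. Lowering the last 4 mm.

>>> {"fn": "move_arm", "kwargs": {"steps": "0 0 -0.01 0;0 0 -0.018 0;0 0 -0.02 0;0 0 -0.02 0"}}

```text
time: 19.45
tool_pos: [0.5751, 0.2653, 0.0986]
tcp_rot: [180.0, 0.0, 179.9]
ft_force: [-5.1, -2.0, 13.1]
width: 0.0459
gripper_force: 49.7
```

>>> {"fn": "move_arm", "kwargs": {"steps": "0 0 0 0;0 0 0 0;0 0 0 0;0 0 0.25 0;0 0 0.5 0;0 0 0.5 0", "gripper": -1}}

```text
time: 20.2
tool_pos: [0.5767, 0.2659, 0.2017]
tcp_rot: [179.8, 0.3, 179.9]
ft_force: [-0.8, -0.1, -0.3]
width: 0.0852
gripper_force: 0.0
```

>>> {"fn": "move_arm", "kwargs": {"steps": "-0.2 -0.3 0 -0.23;-0.4 -0.6 0 -0.46;-0.62 -0.9 0 -0.7;-0.62 -1 0 -0.94;-0.62 -1 0 -1;-0.62 -1 0 -1"}}

```text
time: 20.95
tool_pos: [0.4509, 0.0652, 0.1977]
tcp_rot: [-180.0, -0.0, 134.9]
ft_force: [-1.2, 0.7, 0.3]
width: 0.0857
gripper_force: 0.0
```

>>> {"fn": "move_arm", "kwargs": {"steps": "0 -0.16 0 -0.23;0 -0.16 0 -0.46;0 -0.16 -0.1 -0.7;0 -0.16 -0.2 -0.94;0 -0.16 -0.2 -1;0 -0.16 -0.2 -1"}}

```text
time: 21.7
tool_pos: [0.451, 0.0337, 0.1574]
tcp_rot: [-179.9, 0.0, 90.1]
ft_force: [-0.6, -0.5, -0.6]
width: 0.0857
gripper_force: 0.0
```

```bash
python3 look.py w10 long_carton_center=.035; python3 - <<'E'
from h import *
im=cams.snapshot("top");cv2.imwrite("pics/top2.png",cv2.resize(im[130:250,130:350,::-1],(770,420)))
for t in ["brass_padlock_center","tan_carton_center","blue_carton_center","green_tray_floor"]:
    for r in nets.spot_in("top",t)[:2]: print(t,round(r["confidence"],2),np.round(r["location"],4))
E
```

```text
21.7 [0.451  0.0337 0.1574] [-179.9    0.    90.1] [-34.  23.  28. 122. -17.  39.   6.]
long_carton_center 0.72 (array([452.7,  35.6]), array([101. ,  59.4]), 80.5)
long_carton_center 0.89 [0.4577 0.0393 0.0328]
brass_padlock_center 0.86 [0.578  0.2656 0.1171]
tan_carton_center 0.94 [0.5687 0.414  0.0254]
blue_carton_center 0.61 [0.5491 0.2548 0.0717]
blue_carton_center 0.46 [0.5736 0.241  0.0093]
green_tray_floor 0.52 [0.446  0.1555 0.0727]
```

View pics/w10.png

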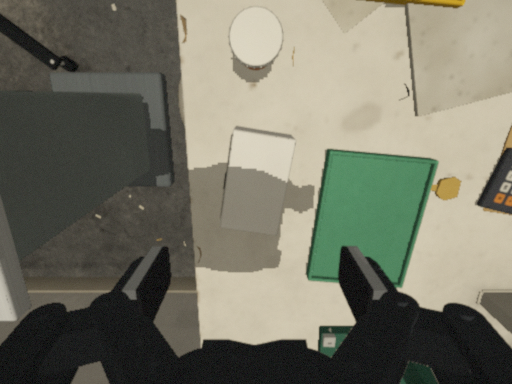

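Long carton is at (258,182), turned about 9.5° from the tool, with the green tray at (372,215) beside it. Turning and descending; the fingers clear the tray lip by about 14 mm.

>>> {"fn": "move_arm", "kwargs": {"steps": "0 0.005 0 -0.21;0 0.005 -0.3 -0.21;0 0.005 -0.55 -0.21;0 0.005 -0.72 -0.21;0 0.005 -0.77 -0.21;0 0.005 -0.77 -0.21"}}

```text
time: 22.85
tool_pos: [0.4512, 0.034, 0.0042]
tcp_rot: [-180.0, 0.0, 80.5]
ft_force: [0.2, -0.4, 0.0]
width: 0.0853
gripper_force: 0.0
```

>>> {"fn": "move_arm", "kwargs": {"steps": "0 0 0 0;0 0 0 0;0 0 0 0;0 0 0 0;0 0 0 0;0 0 0 0", "gripper": 1}}

```text
time: 23.6
tool_pos: [0.4518, 0.0345, 0.0052]
tcp_rot: [179.9, -0.1, 80.5]
ft_force: [-1.5, -0.4, 13.9]
width: 0.059
gripper_force: 45.5
```

>>> {"fn": "move_arm", "kwargs": {"steps": "0 0 0.2 0;0 0 0.4 0;0 0 0.5 0;0.2 -0.08 0.5 0.08;0.45 -0.2 0.5 0.08;0.61 -0.26 0.5 0.08;0.61 -0.26 0.5 0.08;0.61 -0.26 0.5 0.08"}}

```text
time: 24.6
tool_pos: [0.5725, -0.0175, 0.1043]
tcp_rot: [-180.0, -0.0, 84.1]
ft_force: [-1.5, -0.2, -1.3]
width: 0.059
gripper_force: 51.9
```

```bash
python3 look.py w11 green_tray_floor=.015; python3 - <<'E'
from h import *
s=cams.snapshot("scene")
for t in ["vial_center"]:
    for r in nets.spot_in("scene",t)[:2]: print(t,round(r["confidence"],2),np.round(r["location"],4))
E
```

```text
24.6 [ 0.5725 -0.0175  0.1043] [-180.    -0.    84.1] [-22.  38.  26. 107. -24.  41.  11.]
green_tray_floor 0.82 (array([577.3,  30.9]), array([ 57.3, 109.4]), 84.9)
green_tray_floor 0.93 [0.5787 0.0328 0.006 ]
vial_center 0.74 [0.4414 0.1636 0.0523]
```

View pics/w11.png

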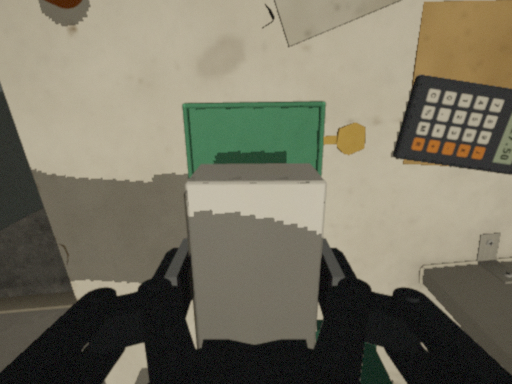

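The carton is held at (255,255) and centred on the green tray, whose far end shows at (255,135). Lowering.

>>> {"fn": "move_arm", "kwargs": {"steps": "0 0 -0.2 0;0 0 -0.35 0;0 0 -0.43 0;0 0 -0.45 0;0 0 -0.455 0;0 0 -0.455 0"}}

```text
time: 25.6
tool_pos: [0.5722, -0.0177, 0.0142]
tcp_rot: [-179.9, -0.0, 84.1]
ft_force: [-12.6, 0.8, 15.9]
width: 0.0592
gripper_force: 54.1
```

>>> {"fn": "move_arm", "kwargs": {"steps": "0 0 0 0;0 0 0 0;0 0 0 0;0 0 0.25 0;0 0 0.5 0;0 0 0.75 0;0 0 0.75 0", "gripper": -1}}

```text
time: 26.48
tool_pos: [0.5748, -0.0179, 0.1663]
tcp_rot: [179.7, -0.1, 84.1]
ft_force: [0.5, 0.4, -0.9]
width: 0.0854
gripper_force: 0.0
```

```bash
python3 look.py w12 long_carton_center=.044
```

```text
26.475 [ 0.5748 -0.0179  0.1663] [ 1.797e+02 -1.000e-01  8.410e+01] [-24.  33.  29. 104. -21.  48.   9.]
long_carton_center 0.92 (array([570.7, -14.9]), array([99.2, 59.1]), 84.1)
long_carton_center 0.65 [ 0.5786 -0.011   0.044 ]
```

>>> {"fn": "move_arm", "kwargs": {"steps": "-0.3 0.2 0 0;-0.5 0.5 0 0;-0.6 0.8 0 0;-0.6 0.85 0 0;-0.6 0.85 0 0"}}

```text
time: 27.25
tool_pos: [0.4519, 0.1541, 0.1619]
tcp_rot: [-179.9, 0.1, 84.3]
ft_force: [1.3, 0.1, 0.1]
width: 0.0852
gripper_force: 0.0
```

```bash
python3 look.py w13 vial_center=.07
```

```text
27.25 [0.4519 0.1541 0.1619] [-1.799e+02  1.000e-01  8.430e+01] [-49.  25.  31. 118. -19.  41. -12.]
vial_center 0.91 (array([452.2, 156.8]), array([39.1, 46.9]), 19.2)
vial_center 0.72 [0.452  0.1585 0.0688]
```

View pics/w13.png

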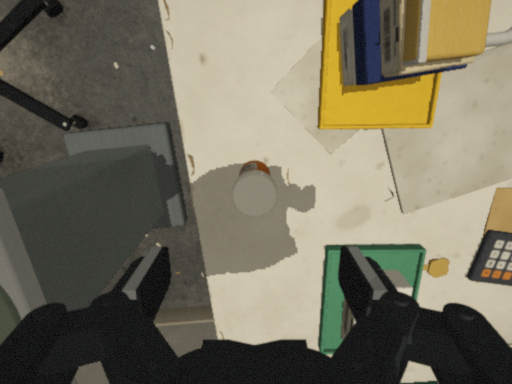

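Vial cap is at (255,193), centred between the fingers. The yellow stack stands intact at (405,55).

>>> {"fn": "move_arm", "kwargs": {"steps": "0 0 -0.2 0;0 0 -0.45 0;0 0 -0.65 0;0 0 -0.72 0;0 0 -0.72 0"}}

```text
time: 28.02
tool_pos: [0.4532, 0.1513, 0.0188]
tcp_rot: [-180.0, 0.0, 84.0]
ft_force: [-0.4, -0.1, 0.7]
width: 0.0848
gripper_force: 0.0
```

>>> {"fn": "move_arm", "kwargs": {"steps": "0 0 0 0;0 0 0 0;0 0 0 0;0 0 0 0;0 0 0 0;0 0 0 0;0 0 0 0", "gripper": 1, "grip_force": 30}}

```text
time: 28.9
tool_pos: [0.4535, 0.1526, 0.0197]
tcp_rot: [179.9, -0.1, 84.1]
ft_force: [-2.6, -0.1, 11.4]
width: 0.0369
gripper_force: 28.5
```

>>> {"fn": "move_arm", "kwargs": {"steps": "0 0 0.2 0;0 0 0.4 0;0 0 0.6 0;0 0 0.6 0"}}

```text
time: 29.4
tool_pos: [0.4541, 0.153, 0.1414]
tcp_rot: [179.8, -0.2, 84.1]
ft_force: [-0.8, 0.4, -0.8]
width: 0.0367
gripper_force: 31.1
```

```bash
python3 look.py w14 vial_center=.19
```

```text
29.4 [0.4541 0.153  0.1414] [179.8  -0.2  84.1] [-48.  28.  30. 119. -22.  38. -10.]
vial_center 0.84 (array([454.6, 168.9]), array([57.6, 37.4]), 84.1)
vial_center 0.91 [0.4527 0.1646 0.1886]
vial_center 0.62 [0.5734 0.2503 0.1181]
```

View pics/w14.png

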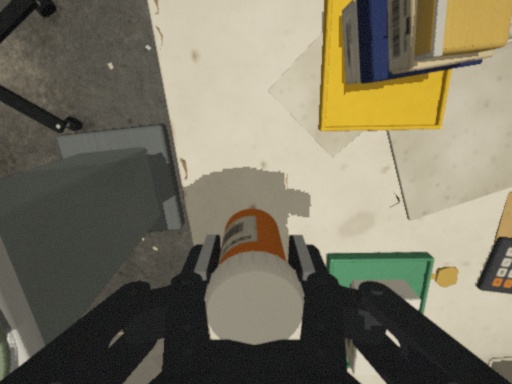

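The vial is gripped and upright, cap at (255,298).

```bash
python3 -c "
from h import *
print(to_plane('wrist',[(255,253),(255,298),(255,343),(206,298),(302,298)],.192).round(4))"
```

```text
[[0.456  0.1821]
 [0.4541 0.1637]
 [0.452  0.143 ]
 [0.4363 0.1655]
 [0.4711 0.1619]]
```

```bash
python3 -c "
from h import *
print(to_plane('wrist',[(252,210)],.122).round(4),to_plane('wrist',[(255,253)],.177).round(4), to_plane('wrist',[(255,343)],.192).round(4),cams.calibration('wrist'))
im=cams.snapshot('scene');cv2.imwrite('pics/s3.png',cv2.resize(im[120:260,170:380,::-1],(780,520),interpolation=cv2.INTER_CUBIC))
for r in nets.cut_out('scene','vial_center')[:1]:
    m=np.array(r['mask']);print(r['confidence'],m.sum(),rect('scene',m,.16))
"
```

```text
[[0.4531 0.1703]] [[0.4551 0.1735]] [[0.452 0.143]] {'camera_matrix': array([[292.75674543,   0.        , 254.15200579],
       [  0.        , 292.75674543, 191.00674835],
       [  0.        ,   0.        ,   1.        ]]), 'xyz': array([0.46109592, 0.23350195, 0.28136134]), 'rotation': array([ 1.61942400e+02,  4.47726966e-02, -5.93094332e+00])}
0.43 587 (array([401.1, 377. ]), array([131.6, 103.9]), 83.9)
```

View pics/s3.png

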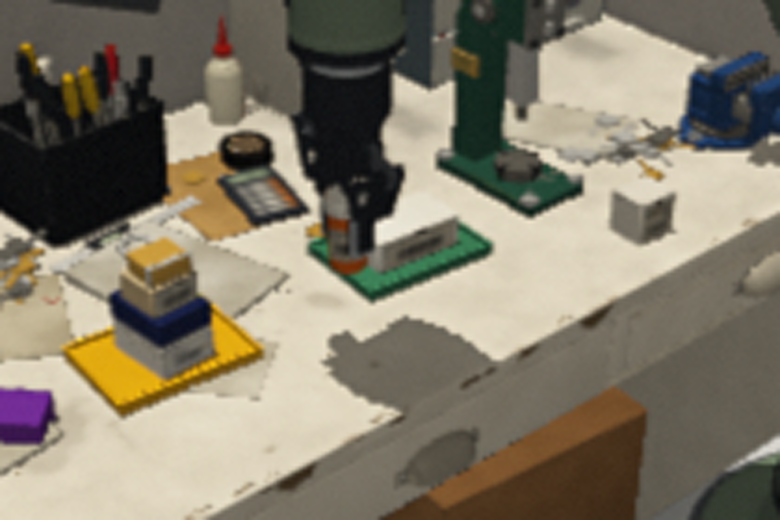

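The scene view shows the vial upright in the gripper at (345,230) and the yellow stack straight at (160,300). Carrying the vial over the long carton.

>>> {"fn": "move_arm", "kwargs": {"steps": "0.15 -0.2 0 0;0.3 -0.42 0 0;0.45 -0.64 0 0;0.57 -0.8 0 0;0.59 -0.845 0 0;0.59 -0.845 -0.15 0;0.59 -0.845 -0.28 0;0.59 -0.845 -0.34 0;0.59 -0.845 -0.34 0;0.59 -0.845 -0.34 0"}}

```text
time: 30.9
tool_pos: [0.5714, -0.0167, 0.0716]
tcp_rot: [180.0, -0.0, 84.1]
ft_force: [-0.0, -0.5, 0.7]
width: 0.037
gripper_force: 31.1
```

```bash
python3 look.py w15 long_carton_center=.044
```

```text
30.9 [ 0.5714 -0.0167  0.0716] [180.   -0.   84.1] [-21.  40.  24. 108. -26.  37.  13.]
long_carton_center 0.61 (array([574.5,  -0.8]), array([74.5, 59.2]), 83.3)
long_carton_center 0.7 [0.5837 0.0132 0.0437]
```

View pics/w15.png

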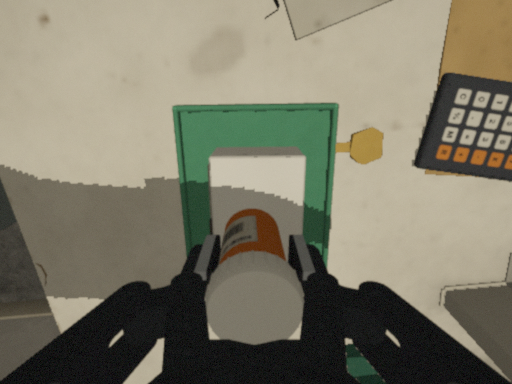

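The vial (255,285) is centred across the carton (257,200). Lowering 8 mm with a 2 mm y correction.

>>> {"fn": "move_arm", "kwargs": {"steps": "0 0.01 -0.015 0;0 0.01 -0.03 0;0 0.01 -0.038 0;0 0.01 -0.038 0"}}

```text
time: 31.55
tool_pos: [0.5712, -0.0148, 0.0636]
tcp_rot: [180.0, -0.0, 84.1]
ft_force: [-2.8, -0.2, 8.0]
width: 0.0365
gripper_force: 29.6
```

>>> {"fn": "move_arm", "kwargs": {"steps": "0 0 0 0;0 0 0 0;0 0 0 0;0 0 0 0;0 0 0.15 0;0 0 0.35 0;0 0 0.6 0;0 0 0.8 0;0 0 0.8 0", "gripper": -1}}

```text
time: 32.67
tool_pos: [0.5722, -0.0148, 0.2259]
tcp_rot: [179.8, -0.1, 84.1]
ft_force: [0.3, 0.8, -1.3]
width: 0.0853
gripper_force: 0.0
```

>>> {"fn": "move_arm", "kwargs": {"steps": "-0.2 0.3 0.1 0;-0.4 0.5 0.1 0;-0.6 0.7 0.1 0;-0.6 0.7 0.1 0;-0.6 0.7 0.1 0"}}

```text
time: 33.3
tool_pos: [0.4511, 0.1252, 0.243]
tcp_rot: [-180.0, 0.0, 84.1]
ft_force: [0.6, 0.0, 0.1]
width: 0.0853
gripper_force: 0.0
```

```bash
python3 - <<'E'
from h import *
a=cams.snapshot("scene")
for t in ["vial_center","long_carton_center","brass_padlock_center","tan_carton_center","blue_carton_center"]:
    for r in nets.spot_in("scene",t)[:1]: print("scene",t,round(r["confidence"],2),np.round(r["location"],4))
b=cams.snapshot("top")
for t in ["vial_center","long_carton_center","brass_padlock_center","grey_padlock_center","small_carton_center"]:
    for r in nets.spot_in("top",t)[:1]: print(t,round(r["confidence"],2),np.round(r["location"],4))
f=lambda i:cv2.resize(i,(400,300),interpolation=cv2.INTER_CUBIC)
cv2.imwrite("pics/fin.png",np.hstack([f(a[130:235,190:330,::-1]),f(b[130:250,180:340,::-1])]))
E
```

```text
scene vial_center 0.53 [ 0.5595 -0.0046  0.0927]
scene long_carton_center 0.9 [0.5512 0.0013 0.0385]
scene brass_padlock_center 0.65 [0.5686 0.274  0.1204]
scene tan_carton_center 0.83 [0.5682 0.4273 0.0253]
scene blue_carton_center 0.67 [0.5472 0.2829 0.0435]
long_carton_center 0.8 [ 0.5662 -0.0578  0.0461]
brass_padlock_center 0.77 [0.5799 0.265  0.1197]
grey_padlock_center 0.48 [0.4248 0.5235 0.0187]
small_carton_center 0.82 [ 0.4433 -0.2259  0.0478]
```

View pics/fin.png

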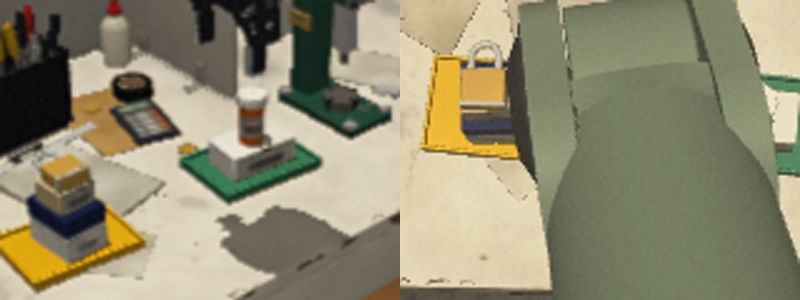

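Both stacks stand straight in their trays: the yellow one at (68,215), the green one at (250,135). The bystanders read where they started and the gripper is clear, so I'm handing in.

```bash
python3 -c "
from station import manip
print(manip.sign_off())"
```

```text
the job is handed in; nothing more can be done
None
```

I built both orders in their trays and handed the job in at about 33 s; the last camera check showed both stacks upright and the bystanders unmoved, but the sign-off call returned no verdict.

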